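# Four coffee tumblers back into their own bowls

### The arm

A 7-joint arm with a two-finger parallel gripper is mounted at the origin on a cart in front of the work surface, level with it; the furniture and walls round the work are solid. World frame = base frame: x ahead of the robot, y to its left, z up, the work surface at z = 0. Lengths are in m, angles in rad, forces in N, time in s.
With the tool pointing down it reaches from about 0.425 to 0.925 m from the base axis. Payload 6.8 kg.
Tool frame: the origin (TCP) lies on the centre line of the jaws, within the pads' length; the fingertips stand 17 mm ahead of it and the grasp point (between the pads) lies 2 mm behind it; z points along the fingers, x is the direction in which the jaws open and shut, and the axes are right-handed (so a half turn about z gives the same grasp; the last joint's range is limited). The gripper opens to 85 mm and grips with 20 to 120 N. Pads are 22 mm wide; open, the fingers measure 114 mm over their backs; the gripper's body (76 mm by 85 mm) begins 54 mm behind the grasp point. The pads swing forward as they close: fully open they stand 13 mm farther back than shut.
Start: joints at [-1.371, 0.477, 0.022, 1.555, -0.011, 1.109, -0.083], TCP at [0.204, 0.643, 0.248] pointing down, gripper open.
Joint ranges: [-2.96, 2.96], [-0.34, 2.1], [-1.41, 1.46], [0.24, 2.44], [-1.37, 4.51], [0.17, 1.92], [-2.96, 2.96]. Speed limits (rad/s): [2.39, 2.39, 3.14, 3.14, 3.14, 3.14, 3.14].

### API

Orientations are given as a rotation vector (axis times angle).
In Python, from bench import r gives the robot as it stands.
- The arm moves only by the tool arm_command, never from a script. Its argument "increments" is a list of rows, each a list of 3 entries, a list of its own where there are three numbers: the shift along the world's x, y, z in m, then the turn, a rotation vector about the world's x, y, z in rad, then the opening in per cent of the stroke, from 0 (shut) to 100 (fully open). A call has 1 to 10 rows; each row is the pose to reach, as a shift and turn from the pose commanded when the call began; what a row does not reach only later rows make up. A row lasts 1/10 s, in which the tool goes at most 50 mm and 8.59 degrees, less where a joint would pass 70% of its speed; a pose out of reach is approached as far as the arm can. A call with a gripper value outside its range is refused whole. The fingers move at their own pace and stop on an object; "newtons" is the grip in N (left out, the last holds). Time passes only in rows, so rows that repeat a pose let the fingers close. It gives the time, the measured TCP pose, the force and the opening at its end, in the units of the state.
- r.get_obs(): the state, without advancing time (a new reading comes with each control period).
- r.grab_frame(name): name is "scene" or "top" or "wrist"; returns the picture (480x640x3 uint8, blue, green, red); there is no depth.
- r.camera_model(name): a dict with "camera_matrix" (3x3 intrinsics, pixels), "camera_from_world" (4x4, takes a point from world to camera coordinates). Camera axes: x right, y down, z forward; pixel columns grow to the right and rows downward; lengths in m; the calibration is good to about 2 mm. A picture is of the moment at which its call begins: read the wrist's pose just before it. camera_model takes no time and is no camera call; for the wrist camera it gives the pose at the moment of the call.
- r.hand_in(): hands the job in, once; it reports no verdict.
The state is a dict: "clock": time; "joints": joint angles; "qvel": joint speeds; "tau": joint torques, N m; "tcp_pos": TCP position; "orientation": TCP orientation; "contact_force": force on the tool from outside, world axes, zero at the start; "moment": the same for the moment, N m; "grip_width": finger opening in m.
Only numpy, scipy, OpenCV 4.12 (cv2) and the standard library are available. Lean on these libraries where they do the work, as an engineer would, in place of code of your own. Each camera call takes 0.05 s, during which the arm holds its last target. There are 200 camera calls.

### The job

Each of the four coffee tumblers has been put into the wrong bowl. Swap them about until every tumbler stands upright in the bowl of its own metal or colour; the empty white plate is free for a tumbler to wait on. Leave the bowls where they stand, set the tumblers down rather than dropping them, and tip nothing over.

Things in the scene. Friction and masses are not known exactly. Their poses are not given: they have to be found in the camera images.
- tumbler_steel: Open coffee tumbler of silver-grey stainless steel, loose, 60 to 130 g, 72 mm tall: foot 43 mm across, body widening to 53 mm at height 50, then a wide, nearly upright lip 58 to 59 mm across from height 58 up to the rim; wall 2 mm. Round: yaw means nothing. Origin: centre of its underside, z up; home in a bowl it is 3 mm above the bowl's underside.
- tumbler_brass: Open coffee tumbler of yellow-gold brass, loose, 60 to 130 g, 72 mm tall: foot 43 mm across, body widening to 53 mm at height 50, then a wide, nearly upright lip 58 to 59 mm across from height 58 up to the rim; wall 2 mm. Round: yaw means nothing. Origin: centre of its underside, z up; home in a bowl it is 3 mm above the bowl's underside.
- tumbler_copper: Open coffee tumbler of reddish copper, loose, 60 to 130 g, 72 mm tall: foot 43 mm across, body widening to 53 mm at height 50, then a wide, nearly upright lip 58 to 59 mm across from height 58 up to the rim; wall 2 mm. Round: yaw means nothing. Origin: centre of its underside, z up; home in a bowl it is 3 mm above the bowl's underside.
- tumbler_blue: Open coffee tumbler of blue enamel, loose, 60 to 130 g, 72 mm tall: foot 43 mm across, body widening to 53 mm at height 50, then a wide, nearly upright lip 58 to 59 mm across from height 58 up to the rim; wall 2 mm. Round: yaw means nothing. Origin: centre of its underside, z up; home in a bowl it is 3 mm above the bowl's underside.
- bowl_steel: Low coffee bowl (wide saucer of a tumbler) of silver-grey stainless steel, loose, 140 g, 30 mm tall: flat inner floor 60 mm across, 3 mm above the underside; sloping wall, flared rim 91 mm across. A tumbler's foot has about 8 mm to spare all round and the slope guides it in. Round: yaw means nothing. Stands on the worktop. Origin: centre of its underside, z up.
- bowl_brass: Low coffee bowl (wide saucer of a tumbler) of yellow-gold brass, loose, 140 g, 30 mm tall: flat inner floor 60 mm across, 3 mm above the underside; sloping wall, flared rim 91 mm across. A tumbler's foot has about 8 mm to spare all round and the slope guides it in. Round: yaw means nothing. Stands on the worktop. Origin: centre of its underside, z up.
- bowl_copper: Low coffee bowl (wide saucer of a tumbler) of reddish copper, loose, 140 g, 30 mm tall: flat inner floor 60 mm across, 3 mm above the underside; sloping wall, flared rim 91 mm across. A tumbler's foot has about 8 mm to spare all round and the slope guides it in. Round: yaw means nothing. Stands on the worktop. Origin: centre of its underside, z up.
- bowl_blue: Low coffee bowl (wide saucer of a tumbler) of blue enamel, loose, 140 g, 30 mm tall: flat inner floor 60 mm across, 3 mm above the underside; sloping wall, flared rim 91 mm across. A tumbler's foot has about 8 mm to spare all round and the slope guides it in. Round: yaw means nothing. Stands on the worktop. Origin: centre of its underside, z up.
- plate: Cream-white side plate, loose, 99 mm across, 16 mm high at the rim, flat middle 9 mm above the worktop; stands empty on the worktop and is wide enough for one tumbler to wait on. Origin: centre of its underside; z up. (The hob to the left of all this stands 150 mm above the worktop, with a pot on its middle burner up to 235 mm: come over it high.)
Things that resemble listed ones, but are neither listed nor needed, are in the scene too. What is shaped like the tumbler_steel but turquoise is not meant.

How it is judged:
By the outcome, as a careful person would: the job done as asked, in the order asked, and still so for the second after the job is handed in, with the robot touching nothing.
It also fails if it takes over 115 s, if anything falls off the work surface, if the arm or the gripper's body presses on something with over 40 N, if the wrist force passes 120 N, or if a joint passes its speed limit or range.

## Working session

There is one attempt and no reset: what is moved stays moved. The work goes in short steps, Python scripts to look and compute and a tool call to move; the robot and the scene stay as the last step left them, time stands still between calls to the robot, and variables do not carry over. Pictures are saved under pics/ and viewed, about 12 in all and at most 16, crops included, and the job is handed in when it is done.

Besides the shell and the picture viewer there is one more tool, called as name(argument=value, ...), one argument or row to a line, values as JSON. arm_command: Moves the arm, as the interface text tells. Its arguments: {"type":"object","properties":{"increments":{"type":"array","items":{"type":"array"}},"newtons":{"type":"number"}},"required":["increments"]}

```bash
mkdir -p pics; ls
python3 - <<'E'
from bench import r
import cv2
o=r.get_obs();print(o)
for n in("scene","top"):
    cv2.imwrite(f"pics/{n}0.png",r.grab_frame(n)); m=r.camera_model(n);print(n,m)
E
```

```text
pics
{'clock': 0.0, 'joints': array([-1.37108689,  0.47781335,  0.02233774,  1.55651042, -0.01151643,
        1.10926698, -0.08310755]), 'qvel': array([-0.00049877,  0.00093978, -0.00066489,  0.00066888,  0.00211349,
        0.00122152, -0.0008168 ]), 'tau': array([ 7.37883929e-04, -5.96437311e+01,  1.60761729e+00, -2.81200576e+01,
        1.23029601e-02,  9.27430432e-03, -1.86153744e-05]), 'tcp_pos': array([0.2043379 , 0.64271608, 0.24729185]), 'orientation': array([ 2.53474806e+00,  1.85394172e+00, -2.24940529e-03]), 'contact_force': array([ 1.06391237,  0.09337743, -0.34794853]), 'moment': array([ 0.00638694, -0.04709381,  0.04633304]), 'grip_width': 0.08530754510538792}
scene {'camera_matrix': array([[467.7858112 ,   0.        , 324.67926352],
       [  0.        , 467.7858112 , 239.97494371],
       [  0.        ,   0.        ,   1.        ]]), 'camera_from_world': array([[ 0.61725217, -0.78662267, -0.01498473, -0.28518216],
       [-0.56968438, -0.43372523, -0.69809894,  0.32645943],
       [ 0.54264119,  0.43943965, -0.71584449,  0.73047605],
       [ 0.        ,  0.        ,  0.        ,  1.        ]])}
top {'camera_matrix': array([[617.2778527 ,   0.        , 324.62082776],
       [  0.        , 617.2778527 , 239.63763185],
       [  0.        ,   0.        ,   1.        ]]), 'camera_from_world': array([[-0.01707033, -0.9996421 , -0.02059802,  0.05598666],
       [-0.98707721,  0.02013153, -0.15897577,  0.48956141],
       [ 0.15933354,  0.01761807, -0.98706759,  1.39375524],
       [ 0.        ,  0.        ,  0.        ,  1.        ]])}
```

View pics/scene0.png

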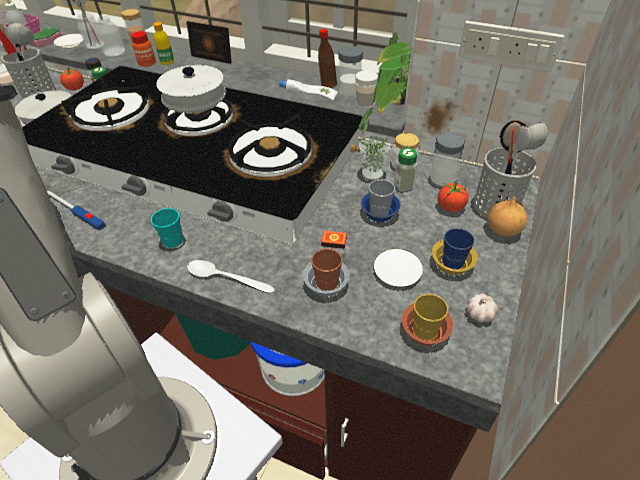

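View pics/top0.png

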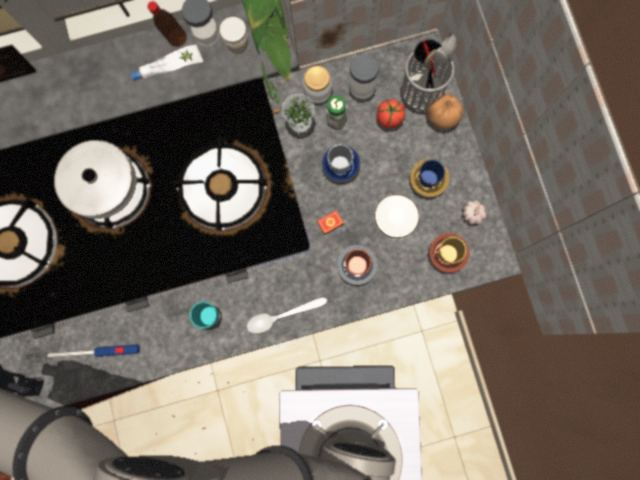

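Scene: copper tumbler in the steel bowl (top 357,265), brass in the copper bowl (449,253), blue in the brass bowl (430,178) and steel in the blue bowl (341,162). The empty plate is at (397,216). The look-alike is the turquoise tumbler at (205,315), which isn't wanted. Next I measure rims by colour mask.

```bash
cat > h.py <<'E'
from bench import r
import cv2, numpy as np
def ray(m,px,z):
    K=m["camera_matrix"];T=m["camera_from_world"];R=T[:3,:3];c=-R.T@T[:3,3]
    d=R.T@np.linalg.solve(K,[px[0],px[1],1.0]); return c+d*(z-c[2])/d[2]
def proj(m,p):
    q=m["camera_from_world"]@np.append(p,1);q=m["camera_matrix"]@q[:3];return q[:2]/q[2]
E
python3 - <<'E'
from h import *
m=r.camera_model("top")
P={"steel_bowl/copper":(358,264),"copper_bowl/brass":(449,253),"brass_bowl/blue":(430,179),"blue_bowl/steel":(341,163),"plate":(397,216)}
for k,p in P.items(): print(k,ray(m,p,.03 if k!="plate" else .014).round(3))
for k,p in {"garlic":(474,212),"bottle":(336,105),"tomato":(390,113),"onion":(445,112),"glass":(298,113),"match":(330,221),"hob_corner":(308,248)}.items(): print(k,ray(m,p,.03).round(3))
im=cv2.imread("pics/top0.png")[80:300,270:500]; cv2.imwrite("pics/c1.png",cv2.resize(im,None,fx=3,fy=2.7*1.0,interpolation=3) if 0 else cv2.resize(im,None,fx=2.7,fy=2.7,interpolation=3))
from scipy.spatial.transform import Rotation as R
print(R.from_rotvec(r.get_obs()["orientation"]).as_matrix().round(3))
w=r.camera_model("wrist");print(w["camera_matrix"]); T=w["camera_from_world"];print(-T[:3,:3].T@T[:3,3],T[:3,:3].round(2))
E
```

```text
steel_bowl/copper [ 0.433 -0.03   0.03 ]
copper_bowl/brass [ 0.455 -0.241  0.03 ]
brass_bowl/blue [ 0.632 -0.205  0.03 ]
blue_bowl/steel [0.676 0.005 0.03 ]
plate [ 0.548 -0.125  0.014]
garlic [ 0.551 -0.304  0.03 ]
bottle [0.822 0.014 0.03 ]
tomato [ 0.798 -0.116  0.03 ]
onion [ 0.798 -0.248  0.03 ]
glass [0.804 0.106 0.03 ]
match [0.536 0.034 0.03 ]
hob_corner [0.473 0.086 0.03 ]
[[ 0.303  0.953 -0.   ]
 [ 0.953 -0.303 -0.002]
 [-0.002  0.    -1.   ]]
[[366.35146956   0.         314.898437  ]
 [  0.         366.35146956 237.81096932]
 [  0.           0.           1.        ]]
[0.12293223 0.66941784 0.3733627 ] [[ 0.3   0.95 -0.  ]
 [ 0.9  -0.29  0.33]
 [ 0.31 -0.1  -0.94]]
```

View pics/c1.png

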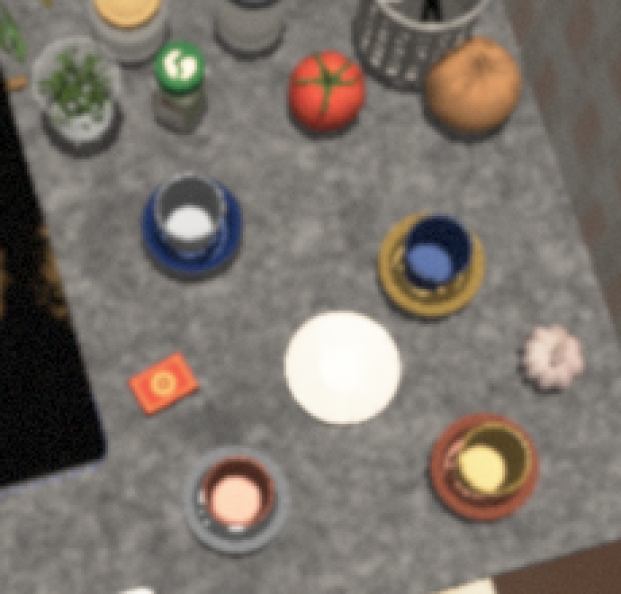

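Crop confirms the choice: each bowl and tumbler colour is distinct, and the turquoise decoy is out of this crop. Now the hob edge clearance.

Run:
```python
from h import *
m=r.camera_model("top")
for p in [(308,248),(285,160),(265,80)]: print(p,ray(m,p,.15).round(3))
for n,p in {"wallR":(545,330),"wallR2":(480,110)}.items(): print(n,ray(m,p,.0).round(3))
# tumbler rims z=.075, top view
for k,p in {"steel":(341,156),"blue":(432,173),"brass":(453,249),"copper":(358.5,263)}.items(): print(k,ray(m,p,.075).round(3))
```

```text
(308, 248) [0.455 0.081 0.15 ]
(285, 160) [0.651 0.129 0.15 ]
(265, 80) [0.837 0.172 0.15 ]
wallR [ 0.275 -0.459  0.   ]
wallR2 [ 0.812 -0.34   0.   ]
steel [0.68  0.005 0.075]
blue [ 0.635 -0.203  0.075]
brass [ 0.458 -0.242  0.075]
copper [ 0.43  -0.029  0.075]
```

arm_command(
  increments=[
    [[0.01, -0.015, 0.03], [0, 0, 0.03], 100],
    [[0.03, -0.04, 0.06], [0, 0, 0.08], 100],
    [[0.05, -0.075, 0.085], [0, 0, 0.13], 100],
    [[0.08, -0.11, 0.1], [0, 0, 0.18], 100],
    [[0.11, -0.15, 0.11], [0, 0, 0.23], 100],
    [[0.14, -0.19, 0.12], [0, 0, 0.28], 100],
    [[0.17, -0.23, 0.12], [0, 0, 0.307], 100],
    [[0.2, -0.27, 0.12], [0, 0, 0.307], 100],
    [[0.22, -0.315, 0.12], [0, 0, 0.307], 100],
    [[0.24, -0.36, 0.12], [0, 0, 0.307], 100],
  ],
)

```text
clock: 1.1
tcp_pos: [0.4449, 0.2815, 0.368]
orientation: [-2.223, -2.22, 0.001]
contact_force: [0.9, 0.1, 0.4]
grip_width: 0.0853
```

arm_command(
  increments=[
    [[0.01, -0.048, 0], [0, 0, 0], 100],
    [[0.02, -0.096, 0], [0, 0, 0], 100],
    [[0.03, -0.144, 0], [0, 0, 0], 100],
    [[0.035, -0.19, 0], [0, 0, 0], 100],
    [[0.04, -0.238, 0], [0, 0, 0], 100],
    [[0.045, -0.286, 0], [0, 0, 0], 100],
    [[0.05, -0.334, 0], [0, 0, 0], 100],
    [[0.055, -0.38, 0], [0, 0, 0], 100],
    [[0.055, -0.403, 0], [0, 0, 0], 100],
    [[0.055, -0.403, 0], [0, 0, 0], 100],
  ],
)

```text
clock: 2.1
tcp_pos: [0.4984, -0.1238, 0.3682]
orientation: [2.23, 2.212, -0.002]
contact_force: [0.4, -0.8, 0.2]
grip_width: 0.0854
```

Run:
```python
from h import *
m=r.camera_model("wrist"); im=r.grab_frame("wrist")
np.savez("w1.npz",K=m["camera_matrix"],T=m["camera_from_world"])
cv2.imwrite("pics/w1.png",im)
```

```text
(no output)
```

View pics/w1.png

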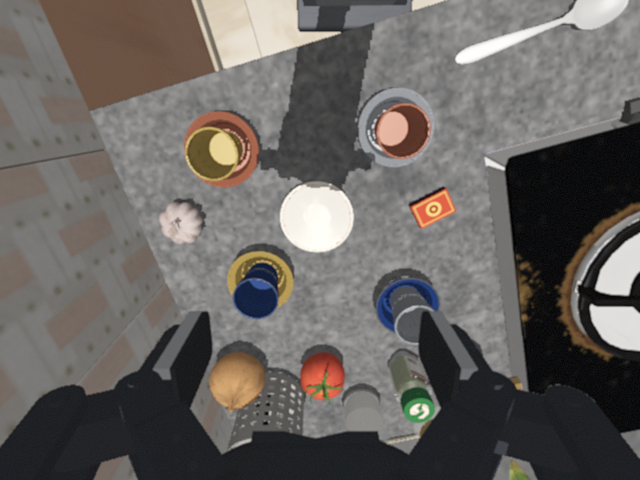

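Wrist view: copper tumbler/steel bowl (396,128), brass/copper bowl (222,148), blue/brass bowl (259,283), steel/blue bowl (408,308), plate (317,217).

```bash
cat > meas.py <<'E'
from h import *
d=np.load("w1.npz");m={"camera_matrix":d["K"],"camera_from_world":d["T"]}
im=cv2.imread("pics/w1.png");hsv=cv2.cvtColor(im,cv2.COLOR_BGR2HSV)
def fit(name,box,lo,hi,z):
    x0,y0,x1,y1=box
    mk=cv2.inRange(hsv[y0:y1,x0:x1],np.array(lo),np.array(hi))
    mk=cv2.morphologyEx(mk,cv2.MORPH_OPEN,np.ones((2,2)))
    h=cv2.convexHull(np.argwhere(mk)[:,::-1].astype(np.int32)).reshape(-1,2)+[x0,y0]
    w=np.array([ray(m,p,z)[:2] for p in h]);c,rad=cv2.minEnclosingCircle((w*1000).astype(np.float32))
    A=np.c_[2*w,np.ones(len(w))];s=np.linalg.lstsq(A,(w**2).sum(1),rcond=None)[0]
    print(name,"encl",np.round(c,0),round(rad,1),"lsq",(s[:2]*1000).round(0),round(1000*(s[2]+s[:2]@s[:2])**.5,1),len(h))
fit("bowl_copper",(178,105,268,192),(0,110,60),(12,255,255),.03)
fit("bowl_brass",(218,240,300,315),(17,110,60),(30,255,255),.03)
fit("bowl_blue",(368,270,446,340),(105,130,40),(125,255,255),.03)
fit("plate",(270,178,362,256),(0,0,185),(180,90,255),.016)
fit("t_copper",(370,95,436,162),(0,90,30),(14,255,255),.075)
fit("t_brass",(180,122,245,184),(18,90,40),(35,255,255),.075)
fit("t_blue",(226,255,290,322),(105,120,20),(125,255,255),.075)
for p in [(396,127.5)]: print("steelbowl",ray(m,p,.03).round(3))
for n,p in {"t_steel":(412,326),"t_copper":(404,130)}.items(): print(n,ray(m,p,.075).round(3))
E
python3 meas.py
```

```text
bowl_copper encl [ 459. -238.] 46.1 lsq [ 459. -238.] 45.6 33
bowl_brass encl [ 639. -200.] 46.0 lsq [ 639. -200.] 45.6 29
bowl_blue encl [681.   9.] 43.3 lsq [681.   9.] 43.0 25
plate encl [ 552. -121.] 50.4 lsq [ 552. -121.] 49.7 34
t_copper encl [436. -26.] 30.2 lsq [436. -26.] 29.5 28
t_brass encl [ 459. -236.] 32.5 lsq [ 459. -237.] 30.9 26
t_blue encl [ 631. -197.] 39.1 lsq [ 632. -196.] 34.6 25
steelbowl [ 0.433 -0.025  0.03 ]
t_steel [0.683 0.003 0.075]
t_copper [ 0.434 -0.025  0.075]
```

arm_command(
  increments=[
    [[-0.012, 0.016, -0.03], [0, 0, 0], 100],
    [[-0.025, 0.034, -0.065], [0, 0, 0], 100],
    [[-0.04, 0.053, -0.105], [0, 0, 0], 100],
    [[-0.055, 0.073, -0.145], [0, 0, 0], 100],
    [[-0.062, 0.09, -0.185], [0, 0, 0], 100],
    [[-0.065, 0.094, -0.22], [0, 0, 0], 100],
    [[-0.065, 0.094, -0.237], [0, 0, 0], 100],
    [[-0.065, 0.094, -0.237], [0, 0, 0], 100],
    [[-0.065, 0.094, -0.237], [0, 0, 0], 100],
  ],
)

```text
clock: 3.05
tcp_pos: [0.4345, -0.0245, 0.1316]
orientation: [-2.22, -2.222, 0.0]
contact_force: [0.5, 1.1, 0.3]
grip_width: 0.0851
```

arm_command(
  increments=[
    [[0, -0.001, -0.025], [0, 0, 0], 100],
    [[0, -0.001, -0.05], [0, 0, 0], 100],
    [[0, -0.001, -0.065], [0, 0, 0], 100],
    [[0, -0.001, -0.07], [0, 0, 0], 100],
    [[0, -0.001, -0.07], [0, 0, 0], 40],
    [[0, -0.001, -0.07], [0, 0, 0], 40],
    [[0, -0.001, -0.07], [0, 0, 0], 40],
    [[0, -0.001, -0.07], [0, 0, 0], 40],
    [[0, -0.001, -0.07], [0, 0, 0], 40],
    [[0, -0.001, -0.07], [0, 0, 0], 40],
  ],
  newtons=35,
)

```text
clock: 4.05
tcp_pos: [0.4355, -0.0263, 0.0629]
orientation: [2.222, 2.219, 0.004]
contact_force: [-0.8, 0.2, 6.8]
grip_width: 0.0573
```

arm_command(
  increments=[
    [[0, 0, 0], [0, 0, 0], 100],
    [[0, 0, 0], [0, 0, 0], 100],
    [[0, 0, 0.005], [0, 0, 0], 100],
    [[0, 0, 0.01], [0, 0, 0], 100],
    [[0, 0, 0.01], [0, 0, 0], 40],
    [[0, 0, 0.01], [0, 0, 0], 40],
    [[0, 0, 0.01], [0, 0, 0], 40],
    [[0, 0, 0.01], [0, 0, 0], 40],
    [[0, 0, 0.01], [0, 0, 0], 40],
    [[0, 0, 0.01], [0, 0, 0], 40],
  ],
)

```text
clock: 5.05
tcp_pos: [0.4348, -0.0264, 0.072]
orientation: [2.223, 2.22, 0.001]
contact_force: [-2.2, 0.0, 13.3]
grip_width: 0.0572
```

Run:
```python
from h import *
print(r.get_obs()["grip_width"],r.get_obs()["contact_force"])
im=r.grab_frame("wrist"); cv2.imwrite("pics/w2.png",im)
```

```text
0.05718203504337081 [-2.24226574e+00  9.81790592e-03  1.32950104e+01]
```

View pics/w2.png

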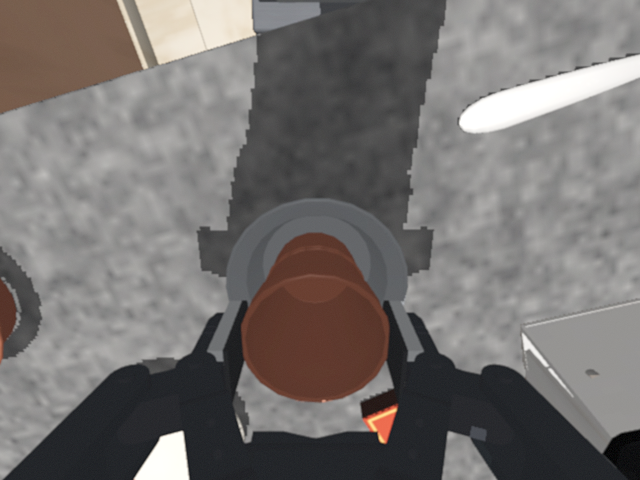

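Wrist view: copper tumbler is held at the lip (315,340), upright, jaws on both sides. Lift and carry to the plate.

arm_command(
  increments=[
    [[0, 0, 0.01], [0, 0, 0], 40],
    [[0, 0, 0.03], [0, 0, 0], 40],
    [[0, 0, 0.06], [0, 0, 0], 40],
    [[0.01, -0.008, 0.085], [0, 0, 0], 40],
    [[0.03, -0.024, 0.095], [0, 0, 0], 40],
    [[0.055, -0.045, 0.095], [0, 0, 0], 40],
    [[0.08, -0.065, 0.095], [0, 0, 0], 40],
    [[0.1, -0.082, 0.09], [0, 0, 0], 40],
    [[0.112, -0.091, 0.075], [0, 0, 0], 40],
    [[0.117, -0.095, 0.055], [0, 0, 0], 40],
  ],
)

```text
clock: 6.1
tcp_pos: [0.553, -0.1228, 0.1267]
orientation: [2.222, 2.217, 0.001]
contact_force: [-0.8, 0.1, -1.7]
grip_width: 0.0571
```

arm_command(
  increments=[
    [[0, 0, -0.015], [0, 0, 0], 40],
    [[0, 0, -0.03], [0, 0, 0], 40],
    [[0, 0, -0.04], [0, 0, 0], 40],
    [[0, 0, -0.044], [0, 0, 0], 40],
    [[0, 0, -0.046], [0, 0, 0], 40],
    [[0, 0, -0.046], [0, 0, 0], 40],
  ],
)

```text
clock: 6.7
tcp_pos: [0.5515, -0.1213, 0.0806]
orientation: [2.222, 2.221, 0.0]
contact_force: [-0.2, -0.3, -0.6]
grip_width: 0.0571
```

Run:
```python
from h import *
o=r.get_obs();print(o["tcp_pos"],o["contact_force"],o["grip_width"])
a=r.grab_frame("wrist"); b=r.grab_frame("scene")[190:370,270:530]
cv2.imwrite("pics/w3.png",np.hstack([cv2.resize(a,(480,360)),cv2.resize(b,(320,222))[:222] if 0 else cv2.copyMakeBorder(cv2.resize(b,(320,222)),0,138,0,0,0)]))
```

```text
[ 0.5514612  -0.12125445  0.08056888] [-0.22649412 -0.34830958 -0.60230343] 0.05713699630549506
```

View pics/w3.png

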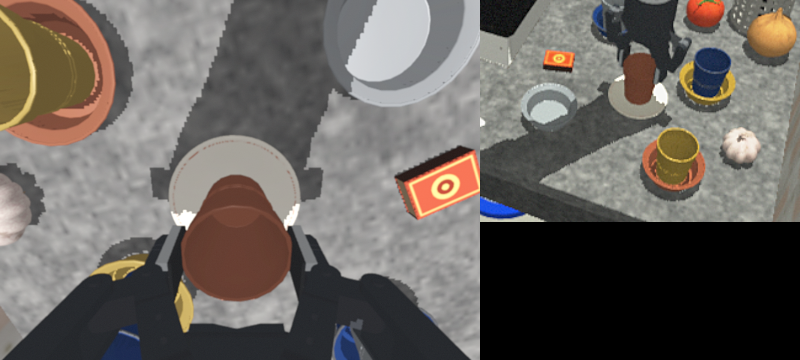

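Copper tumbler hangs upright over the plate centre (238,250), about 2 mm up; no contact yet.

arm_command(
  increments=[
    [[0, 0, -0.001], [0, 0, 0], 40],
    [[0, 0, -0.002], [0, 0, 0], 40],
    [[0, 0, -0.0025], [0, 0, 0], 40],
    [[0, 0, -0.0025], [0, 0, 0], 40],
  ],
)

```text
clock: 7.2
tcp_pos: [0.5515, -0.1213, 0.078]
orientation: [2.222, 2.22, 0.0]
contact_force: [-0.3, 0.0, 0.6]
grip_width: 0.0572
```

arm_command(
  increments=[
    [[0, 0, -0.0015], [0, 0, 0], 40],
    [[0, 0, -0.0015], [0, 0, 0], 40],
    [[0, 0, -0.0015], [0, 0, 0], 70],
    [[0, 0, -0.0015], [0, 0, 0], 100],
    [[0, 0, -0.0015], [0, 0, 0], 100],
    [[0, 0, -0.0015], [0, 0, 0], 100],
    [[0, 0, 0.01], [0, 0, 0], 100],
    [[0, 0, 0.035], [0, 0, 0], 100],
    [[0, 0, 0.07], [0, 0, 0], 100],
    [[0, 0, 0.075], [0, 0, 0], 100],
  ],
)

```text
clock: 8.2
tcp_pos: [0.5537, -0.1222, 0.1571]
orientation: [2.219, 2.216, 0.007]
contact_force: [1.2, -0.1, -0.5]
grip_width: 0.0856
```

arm_command(
  increments=[
    [[0.015, 0.015, 0.01], [0, 0, 0], 100],
    [[0.04, 0.04, 0.015], [0, 0, 0], 100],
    [[0.07, 0.07, 0.015], [0, 0, 0], 100],
    [[0.1, 0.1, 0.015], [0, 0, 0], 100],
    [[0.12, 0.12, 0.01], [0, 0, 0], 100],
    [[0.13, 0.128, 0], [0, 0, 0], 100],
    [[0.13, 0.128, -0.02], [0, 0, 0], 100],
    [[0.13, 0.128, -0.02], [0, 0, 0], 100],
  ],
)

```text
clock: 9.0
tcp_pos: [0.6787, 0.0059, 0.1295]
orientation: [-2.22, -2.217, 0.008]
contact_force: [-1.1, -0.1, -0.2]
grip_width: 0.0854
```

Run:
```python
from h import *
o=r.get_obs();print(o["tcp_pos"],o["contact_force"],o["grip_width"])
m=r.camera_model("wrist");a=r.grab_frame("wrist"); b=r.grab_frame("scene")[190:370,270:530]
print(proj(m,[.681,.006,.075]),proj(m,[.681,.006,.03]))
cv2.imwrite("pics/w4.png",np.hstack([cv2.resize(a,(480,360)),cv2.copyMakeBorder(cv2.resize(b,(320,222)),0,138,0,0,0)]))
```

```text
[0.67870737 0.00588157 0.12947254] [-1.11633229 -0.08492162 -0.16876571] 0.0853790571706941
[314.12776191 281.77863308] [314.36377601 252.05532109]
```

View pics/w4.png

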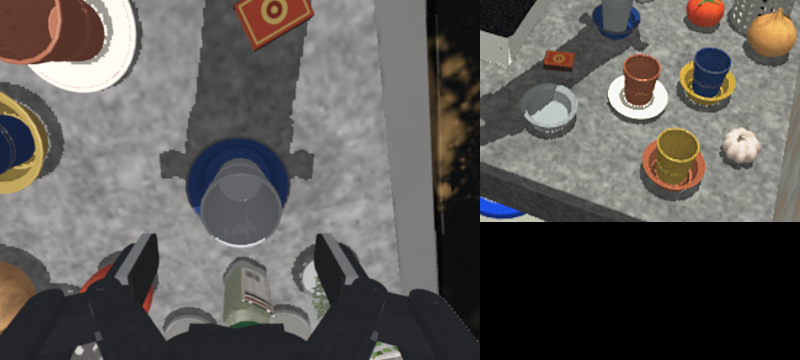

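Steel tumbler rim at (321,277) in full image, about 4 mm left (+y) of the aim; copper stands upright on the plate. Correct and grasp.

arm_command(
  increments=[
    [[0, 0.003, -0.02], [0, 0, 0], 100],
    [[0, 0.003, -0.045], [0, 0, 0], 100],
    [[0, 0.003, -0.057], [0, 0, 0], 100],
    [[0, 0.003, -0.06], [0, 0, 0], 100],
    [[0, 0.003, -0.06], [0, 0, 0], 40],
    [[0, 0.003, -0.06], [0, 0, 0], 40],
    [[0, 0.003, -0.06], [0, 0, 0], 40],
    [[0, 0.003, -0.06], [0, 0, 0], 40],
    [[0, 0.003, -0.06], [0, 0, 0], 40],
    [[0, 0.003, -0.06], [0, 0, 0], 40],
  ],
)

```text
clock: 10.1
tcp_pos: [0.6826, 0.0093, 0.0746]
orientation: [2.221, 2.219, 0.003]
contact_force: [-0.5, -0.1, 6.1]
grip_width: 0.0559
```

arm_command(
  increments=[
    [[0, 0, 0.005], [0, 0, 0], 40],
    [[0, 0, 0.015], [0, 0, 0], 40],
    [[0, 0, 0.03], [0, 0, 0], 40],
    [[0, 0, 0.03], [0, 0, 0], 40],
  ],
)

```text
clock: 10.5
tcp_pos: [0.683, 0.0095, 0.1058]
orientation: [2.22, 2.218, 0.005]
contact_force: [-0.1, 0.5, 0.1]
grip_width: 0.0557
```

Run:
```python
from h import *
o=r.get_obs();print(o["tcp_pos"],o["contact_force"],o["grip_width"])
m=r.camera_model("wrist");a=r.grab_frame("wrist")
cv2.imwrite("pics/w5.png",a[150:450,120:520])
```

```text
[0.68302683 0.00952039 0.10578885] [-0.10388485  0.52283758  0.12565287] 0.05568340947658911
```

View pics/w5.png

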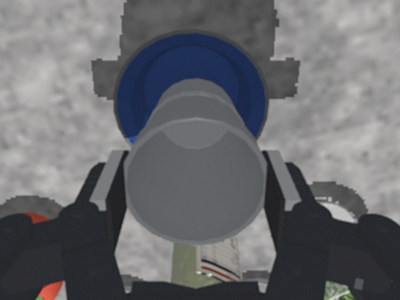

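Steel tumbler is lifted clear and upright in the jaws (crop 195,180), blue bowl stayed at its place. Carry to the steel bowl.

arm_command(
  increments=[
    [[0, 0, 0.025], [0, 0, 0], 40],
    [[-0.01, -0.001, 0.05], [0, 0, 0], 40],
    [[-0.035, -0.005, 0.06], [0, 0, 0], 40],
    [[-0.075, -0.011, 0.06], [0, 0, 0], 40],
    [[-0.12, -0.018, 0.06], [0, 0, 0], 40],
    [[-0.165, -0.025, 0.06], [0, 0, 0], 40],
    [[-0.205, -0.03, 0.06], [0, 0, 0], 40],
    [[-0.232, -0.034, 0.055], [0, 0, 0], 40],
    [[-0.244, -0.0355, 0.035], [0, 0, 0], 40],
    [[-0.247, -0.0355, 0.01], [0, 0, 0], 40],
  ],
)

```text
clock: 11.55
tcp_pos: [0.4332, -0.0259, 0.1131]
orientation: [2.223, 2.22, 0.003]
contact_force: [0.8, 0.8, -0.8]
grip_width: 0.056
```

arm_command(
  increments=[
    [[0, 0, -0.015], [0, 0, 0], 40],
    [[0, 0, -0.027], [0, 0, 0], 40],
    [[0, 0, -0.034], [0, 0, 0], 40],
    [[0, 0, -0.037], [0, 0, 0], 40],
    [[0, 0, -0.038], [0, 0, 0], 40],
  ],
)

```text
clock: 12.05
tcp_pos: [0.4346, -0.0259, 0.0748]
orientation: [2.222, 2.22, 0.0]
contact_force: [0.5, -0.6, -1.0]
grip_width: 0.0556
```

Run:
```python
from h import *
o=r.get_obs();print(o["tcp_pos"],o["contact_force"],o["grip_width"])
m=r.camera_model("wrist");a=r.grab_frame("wrist")
cv2.imwrite("pics/w6.png",a[150:450,120:520])
```

```text
[ 0.43460035 -0.02593215  0.07479934] [ 0.50463031 -0.57719298 -1.01703356] 0.05558627028570872
```

View pics/w6.png

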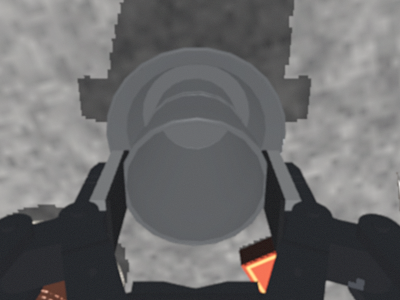

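Steel tumbler is upright inside the steel bowl, foot just above the floor, centred. Set down, release, go to the blue tumbler.

arm_command(
  increments=[
    [[0, 0, -0.0015], [0, 0, 0], 40],
    [[0, 0, -0.003], [0, 0, 0], 40],
    [[0, 0, -0.003], [0, 0, 0], 40],
  ],
)

```text
clock: 12.4
tcp_pos: [0.4355, -0.026, 0.0743]
orientation: [2.223, 2.219, 0.005]
contact_force: [-9.0, -0.4, 35.0]
grip_width: 0.0558
```

arm_command(
  increments=[
    [[0, 0, 0], [0, 0, 0], 70],
    [[0, 0, 0], [0, 0, 0], 100],
    [[0, 0, 0], [0, 0, 0], 100],
    [[0, 0, 0], [0, 0, 0], 100],
    [[0, 0, 0.012], [0, 0, 0], 100],
    [[0, 0, 0.04], [0, 0, 0], 100],
    [[0, 0, 0.075], [0, 0, 0], 100],
    [[0.015, -0.012, 0.09], [0, 0, 0], 100],
    [[0.045, -0.037, 0.095], [0, 0, 0], 100],
    [[0.08, -0.067, 0.095], [0, 0, 0], 100],
  ],
)

```text
clock: 13.4
tcp_pos: [0.5156, -0.0924, 0.1689]
orientation: [2.219, 2.223, 0.004]
contact_force: [0.7, 0.1, 0.1]
grip_width: 0.0852
```

arm_command(
  increments=[
    [[0.036, -0.032, 0], [0, 0, 0], 100],
    [[0.072, -0.064, 0], [0, 0, 0], 100],
    [[0.1, -0.09, -0.005], [0, 0, 0], 100],
    [[0.117, -0.104, -0.02], [0, 0, 0], 100],
    [[0.122, -0.107, -0.035], [0, 0, 0], 100],
    [[0.122, -0.107, -0.035], [0, 0, 0], 100],
  ],
)

```text
clock: 14.0
tcp_pos: [0.6348, -0.1994, 0.1296]
orientation: [-2.22, -2.218, 0.004]
contact_force: [-0.5, -0.1, 0.5]
grip_width: 0.0854
```

Run:
```python
from h import *
o=r.get_obs();print(o["tcp_pos"],o["contact_force"],o["grip_width"])
m=r.camera_model("wrist");a=r.grab_frame("wrist"); b=r.grab_frame("scene")[190:370,270:530]
print(proj(m,[.637,-.200,.075]),proj(m,[.638,-.201,.03]))
cv2.imwrite("pics/w7.png",np.hstack([cv2.resize(a,(480,360)),cv2.copyMakeBorder(cv2.resize(b,(320,222)),0,138,0,0,0)]))
```

```text
[ 0.63484909 -0.19937163  0.12956472] [-0.50402001 -0.10554088  0.49424445] 0.08536608159512755
[312.43911292 281.32363947] [311.33079825 252.98514305]
```

View pics/w7.png

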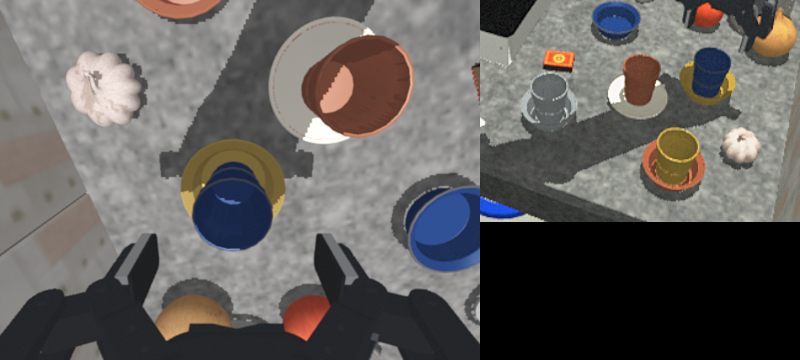

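Steel stands upright in the steel bowl. Blue rim at about (309,283), within 2 mm of predicted. The last set-down pressed 35 N, so the next ones will use smaller steps. Grasp blue.

arm_command(
  increments=[
    [[0.001, -0.002, -0.02], [0, 0, 0], 100],
    [[0.001, -0.002, -0.045], [0, 0, 0], 100],
    [[0.001, -0.002, -0.056], [0, 0, 0], 100],
    [[0.001, -0.002, -0.058], [0, 0, 0], 100],
    [[0.001, -0.002, -0.058], [0, 0, 0], 40],
    [[0.001, -0.002, -0.058], [0, 0, 0], 40],
    [[0.001, -0.002, -0.058], [0, 0, 0], 40],
    [[0.001, -0.002, -0.058], [0, 0, 0], 40],
    [[0.001, -0.002, -0.058], [0, 0, 0], 40],
    [[0.001, -0.002, -0.058], [0, 0, 0], 40],
  ],
)

```text
clock: 15.1
tcp_pos: [0.6382, -0.2021, 0.0756]
orientation: [2.221, 2.219, 0.002]
contact_force: [-0.7, 1.0, 7.1]
grip_width: 0.0555
```

arm_command(
  increments=[
    [[0, 0, 0.005], [0, 0, 0], 40],
    [[0, 0, 0.015], [0, 0, 0], 40],
    [[0, 0, 0.035], [0, 0, 0], 40],
    [[0, 0, 0.06], [0, 0, 0], 40],
    [[0, 0, 0.085], [0, 0, 0], 40],
    [[0, 0, 0.09], [0, 0, 0], 40],
  ],
)

```text
clock: 15.7
tcp_pos: [0.639, -0.2028, 0.1676]
orientation: [2.219, 2.217, 0.005]
contact_force: [0.6, -0.4, -0.6]
grip_width: 0.0557
```

arm_command(
  increments=[
    [[0.004, 0.02, 0], [0, 0, 0], 40],
    [[0.011, 0.055, 0], [0, 0, 0], 40],
    [[0.019, 0.098, 0], [0, 0, 0], 40],
    [[0.028, 0.143, 0], [0, 0, 0], 40],
    [[0.035, 0.182, -0.003], [0, 0, 0], 40],
    [[0.039, 0.203, -0.015], [0, 0, 0], 40],
    [[0.041, 0.2115, -0.04], [0, 0, 0], 40],
    [[0.041, 0.2115, -0.065], [0, 0, 0], 40],
    [[0.041, 0.2115, -0.081], [0, 0, 0], 40],
    [[0.041, 0.2115, -0.086], [0, 0, 0], 40],
  ],
)

```text
clock: 16.7
tcp_pos: [0.6766, 0.0084, 0.0757]
orientation: [-2.222, -2.217, 0.006]
contact_force: [-7.0, 1.8, 19.6]
grip_width: 0.0557
```

arm_command(
  increments=[
    [[0, 0, -0.001], [0, 0, 0], 40],
    [[0, 0, -0.002], [0, 0, 0], 40],
    [[0, 0, -0.003], [0, 0, 0], 40],
    [[0, 0, -0.003], [0, 0, 0], 40],
  ],
)

```text
clock: 17.1
tcp_pos: [0.6789, 0.0088, 0.0757]
orientation: [2.222, 2.219, 0.001]
contact_force: [-0.8, -1.1, 3.8]
grip_width: 0.0557
```

Run:
```python
from h import *
o=r.get_obs();print(o["tcp_pos"],o["contact_force"],o["grip_width"])
m=r.camera_model("wrist");a=r.grab_frame("wrist")
cv2.imwrite("pics/w8.png",a[150:450,120:520])
```

```text
[0.67885027 0.00882686 0.07565882] [-0.77801197 -1.14868579  3.82078218] 0.055732147974104744
```

View pics/w8.png

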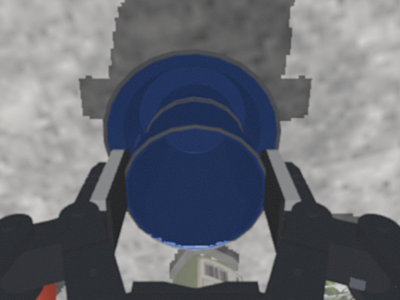

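Blue tumbler sits centred in the blue bowl, with light contact (4 N). Release and go to brass.

arm_command(
  increments=[
    [[0, 0, 0], [0, 0, 0], 70],
    [[0, 0, 0], [0, 0, 0], 100],
    [[0, 0, 0], [0, 0, 0], 100],
    [[0, 0, 0], [0, 0, 0], 100],
    [[0, 0, 0.012], [0, 0, 0], 100],
    [[0, 0, 0.04], [0, 0, 0], 100],
    [[0, 0, 0.075], [0, 0, 0], 100],
    [[-0.012, -0.013, 0.09], [0, 0, 0], 100],
    [[-0.035, -0.04, 0.095], [0, 0, 0], 100],
    [[-0.067, -0.076, 0.095], [0, 0, 0], 100],
  ],
)

```text
clock: 18.15
tcp_pos: [0.6128, -0.0652, 0.1719]
orientation: [2.216, 2.223, 0.006]
contact_force: [0.0, -0.8, 0.4]
grip_width: 0.0851
```

arm_command(
  increments=[
    [[-0.032, -0.036, 0], [0, 0, 0], 100],
    [[-0.064, -0.072, 0], [0, 0, 0], 100],
    [[-0.096, -0.108, 0], [0, 0, 0], 100],
    [[-0.125, -0.139, -0.003], [0, 0, 0], 100],
    [[-0.145, -0.16, -0.012], [0, 0, 0], 100],
    [[-0.154, -0.17, -0.03], [0, 0, 0], 100],
    [[-0.154, -0.171, -0.038], [0, 0, 0], 100],
    [[-0.154, -0.171, -0.038], [0, 0, 0], 100],
  ],
)

```text
clock: 18.95
tcp_pos: [0.4574, -0.2369, 0.1315]
orientation: [-2.222, -2.219, 0.0]
contact_force: [0.9, -0.0, 0.6]
grip_width: 0.0849
```

Run:
```python
from h import *
o=r.get_obs();print(o["tcp_pos"],o["contact_force"],o["grip_width"])
m=r.camera_model("wrist");a=r.grab_frame("wrist"); b=r.grab_frame("scene")[160:340,270:530]
print(proj(m,[.459,-.238,.075]),proj(m,[.459,-.238,.03]))
cv2.imwrite("pics/w9.png",np.hstack([cv2.resize(a,(480,360)),cv2.copyMakeBorder(cv2.resize(b,(320,222)),0,138,0,0,0)]))
```

```text
[ 0.45735364 -0.23689513  0.13148847] [ 0.86140445 -0.02186952  0.63397064] 0.08488494976239423
[311.66772949 278.62268201] [312.200002   249.30892182]
```

View pics/w9.png

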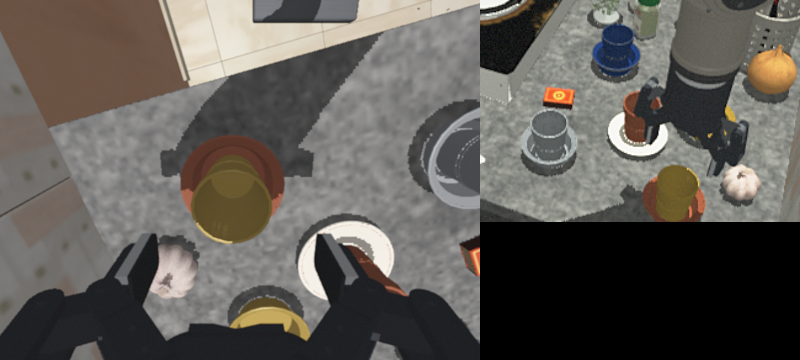

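Blue upright in blue bowl. Brass rim at about (309,273), 2-3 mm off the aim. Correct and grasp.

arm_command(
  increments=[
    [[-0.001, -0.002, -0.02], [0, 0, 0], 100],
    [[-0.001, -0.002, -0.045], [0, 0, 0], 100],
    [[-0.001, -0.002, -0.057], [0, 0, 0], 100],
    [[-0.001, -0.002, -0.059], [0, 0, 0], 100],
    [[-0.001, -0.002, -0.059], [0, 0, 0], 40],
    [[-0.001, -0.002, -0.059], [0, 0, 0], 40],
    [[-0.001, -0.002, -0.059], [0, 0, 0], 40],
    [[-0.001, -0.002, -0.059], [0, 0, 0], 40],
    [[-0.001, -0.002, -0.059], [0, 0, 0], 40],
    [[-0.001, -0.002, -0.059], [0, 0, 0], 40],
  ],
)

```text
clock: 20.05
tcp_pos: [0.4573, -0.2396, 0.0742]
orientation: [2.221, 2.219, 0.002]
contact_force: [-0.2, 1.3, 6.0]
grip_width: 0.0559
```

arm_command(
  increments=[
    [[0, 0, 0.005], [0, 0, 0], 40],
    [[0, 0, 0.015], [0, 0, 0], 40],
    [[0, 0, 0.035], [0, 0, 0], 40],
    [[0, 0, 0.06], [0, 0, 0], 40],
    [[0, 0, 0.085], [0, 0, 0], 40],
    [[0, 0, 0.1], [0, 0, 0], 40],
    [[0, 0, 0.1], [0, 0, 0], 40],
  ],
)

```text
clock: 20.75
tcp_pos: [0.4577, -0.2401, 0.1755]
orientation: [2.22, 2.217, 0.004]
contact_force: [0.2, 0.8, -0.6]
grip_width: 0.0561
```

arm_command(
  increments=[
    [[0.015, 0.003, 0], [0, 0, 0], 40],
    [[0.045, 0.01, 0], [0, 0, 0], 40],
    [[0.085, 0.018, 0], [0, 0, 0], 40],
    [[0.125, 0.027, 0], [0, 0, 0], 40],
    [[0.158, 0.034, -0.003], [0, 0, 0], 40],
    [[0.175, 0.0375, -0.017], [0, 0, 0], 40],
    [[0.18, 0.0385, -0.042], [0, 0, 0], 40],
    [[0.18, 0.0385, -0.067], [0, 0, 0], 40],
    [[0.18, 0.0385, -0.085], [0, 0, 0], 40],
    [[0.18, 0.0385, -0.09], [0, 0, 0], 40],
  ],
)

```text
clock: 21.75
tcp_pos: [0.6349, -0.1998, 0.0792]
orientation: [-2.219, -2.218, 0.004]
contact_force: [-0.9, -0.3, -1.2]
grip_width: 0.0563
```

arm_command(
  increments=[
    [[0, 0, -0.002], [0, 0, 0], 40],
    [[0, 0, -0.004], [0, 0, 0], 40],
    [[0, 0, -0.006], [0, 0, 0], 40],
    [[0, 0, -0.006], [0, 0, 0], 40],
  ],
)

```text
clock: 22.15
tcp_pos: [0.6367, -0.201, 0.0775]
orientation: [2.222, 2.22, 0.001]
contact_force: [-0.3, -0.6, -0.5]
grip_width: 0.056
```

Run:
```python
from h import *
o=r.get_obs();print(o["tcp_pos"],o["contact_force"],o["grip_width"])
m=r.camera_model("wrist");a=r.grab_frame("wrist")
cv2.imwrite("pics/w10.png",a[150:450,120:520])
```

```text
[ 0.63669902 -0.20095566  0.07750304] [-0.25404539 -0.55265081 -0.52943033] 0.05595449289143883
```

View pics/w10.png

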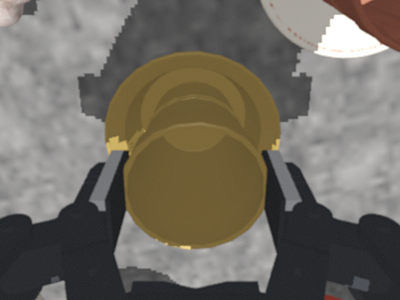

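Brass is upright and centred in the brass bowl, about 3 mm above the floor. Lower gently.

arm_command(
  increments=[
    [[0, 0, -0.001], [0, 0, 0], 40],
    [[0, 0, -0.002], [0, 0, 0], 40],
    [[0, 0, -0.0025], [0, 0, 0], 40],
    [[0, 0, -0.003], [0, 0, 0], 40],
    [[0, 0, -0.003], [0, 0, 0], 40],
  ],
)

```text
clock: 22.7
tcp_pos: [0.6367, -0.2008, 0.0744]
orientation: [2.222, 2.22, 0.001]
contact_force: [-0.7, 1.0, 4.7]
grip_width: 0.0562
```

arm_command(
  increments=[
    [[0, 0, 0], [0, 0, 0], 70],
    [[0, 0, 0], [0, 0, 0], 100],
    [[0, 0, 0], [0, 0, 0], 100],
    [[0, 0, 0], [0, 0, 0], 100],
    [[0, 0, 0.012], [0, 0, 0], 100],
    [[0, 0, 0.04], [0, 0, 0], 100],
    [[0, 0, 0.075], [0, 0, 0], 100],
    [[-0.012, 0.011, 0.09], [0, 0, 0], 100],
    [[-0.04, 0.037, 0.09], [0, 0, 0], 100],
    [[-0.07, 0.065, 0.085], [0, 0, 0], 100],
  ],
)

```text
clock: 23.7
tcp_pos: [0.5669, -0.1363, 0.1609]
orientation: [2.222, 2.216, 0.004]
contact_force: [0.2, 0.6, -0.6]
grip_width: 0.0853
```

arm_command(
  increments=[
    [[-0.011, 0.011, -0.008], [0, 0, 0], 100],
    [[-0.015, 0.015, -0.02], [0, 0, 0], 100],
    [[-0.015, 0.015, -0.02], [0, 0, 0], 100],
    [[-0.015, 0.015, -0.02], [0, 0, 0], 100],
  ],
)

```text
clock: 24.1
tcp_pos: [0.5521, -0.1219, 0.139]
orientation: [2.223, 2.219, -0.0]
contact_force: [-0.1, -1.5, 0.9]
grip_width: 0.0857
```

Run:
```python
from h import *
o=r.get_obs();print(o["tcp_pos"],o["contact_force"],o["grip_width"])
m=r.camera_model("wrist");a=r.grab_frame("wrist"); b=r.grab_frame("scene")[160:370,270:530]
print(proj(m,[.552,-.121,.081]))
cv2.imwrite("pics/w11.png",np.hstack([cv2.resize(a,(480,360)),cv2.copyMakeBorder(cv2.resize(b,(320,258)),0,102,0,0,0)]))
```

```text
[ 0.55214719 -0.12186971  0.13904408] [-0.06953791 -1.48039044  0.92106291] 0.08568201516643846
[315.3722145  274.29826231]
```

View pics/w11.png

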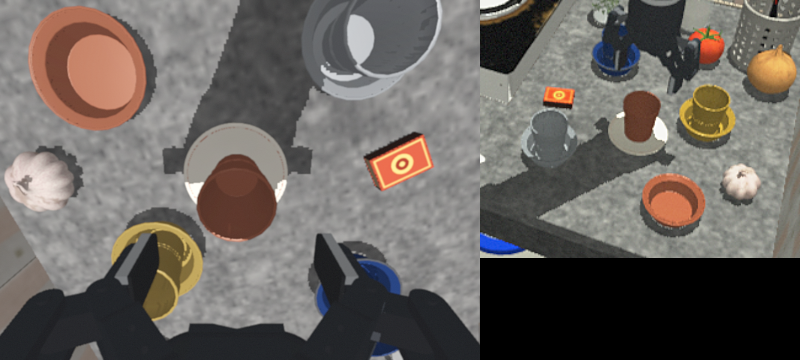

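Brass is upright in brass bowl; copper rim at (315,269) as predicted; copper bowl empty and in place. Grasp copper.

arm_command(
  increments=[
    [[-0.001, 0, -0.02], [0, 0, 0], 100],
    [[-0.001, 0, -0.045], [0, 0, 0], 100],
    [[-0.001, 0, -0.058], [0, 0, 0], 100],
    [[-0.001, 0, -0.06], [0, 0, 0], 100],
    [[-0.001, 0, -0.06], [0, 0, 0], 40],
    [[-0.001, 0, -0.06], [0, 0, 0], 40],
    [[-0.001, 0, -0.06], [0, 0, 0], 40],
    [[-0.001, 0, -0.06], [0, 0, 0], 40],
    [[-0.001, 0, -0.06], [0, 0, 0], 40],
    [[-0.001, 0, -0.06], [0, 0, 0], 40],
  ],
)

```text
clock: 25.2
tcp_pos: [0.5514, -0.1213, 0.0803]
orientation: [2.221, 2.219, 0.003]
contact_force: [-1.8, -0.7, 6.1]
grip_width: 0.0573
```

arm_command(
  increments=[
    [[0, 0, 0.005], [0, 0, 0], 40],
    [[0, 0, 0.015], [0, 0, 0], 40],
    [[0, 0, 0.035], [0, 0, 0], 40],
    [[0, 0, 0.06], [0, 0, 0], 40],
    [[0, 0, 0.085], [0, 0, 0], 40],
    [[0, 0, 0.09], [0, 0, 0], 40],
    [[0, 0, 0.09], [0, 0, 0], 40],
  ],
)

```text
clock: 25.9
tcp_pos: [0.5509, -0.1208, 0.1699]
orientation: [2.221, 2.22, 0.003]
contact_force: [0.3, -0.1, -2.4]
grip_width: 0.0571
```

arm_command(
  increments=[
    [[-0.008, -0.01, 0], [0, 0, 0], 40],
    [[-0.024, -0.03, 0], [0, 0, 0], 40],
    [[-0.046, -0.058, 0], [0, 0, 0], 40],
    [[-0.068, -0.086, 0], [0, 0, 0], 40],
    [[-0.085, -0.107, -0.005], [0, 0, 0], 40],
    [[-0.094, -0.117, -0.02], [0, 0, 0], 40],
    [[-0.094, -0.118, -0.045], [0, 0, 0], 40],
    [[-0.094, -0.118, -0.068], [0, 0, 0], 40],
    [[-0.094, -0.118, -0.082], [0, 0, 0], 40],
    [[-0.094, -0.118, -0.086], [0, 0, 0], 40],
  ],
)

```text
clock: 26.9
tcp_pos: [0.4544, -0.2387, 0.0808]
orientation: [-2.22, -2.217, 0.004]
contact_force: [-1.0, 1.6, -0.7]
grip_width: 0.0575
```

arm_command(
  increments=[
    [[0, 0, -0.002], [0, 0, 0], 40],
    [[0, 0, -0.004], [0, 0, 0], 40],
    [[0, 0, -0.005], [0, 0, 0], 40],
    [[0, 0, -0.005], [0, 0, 0], 40],
  ],
)

```text
clock: 27.3
tcp_pos: [0.4567, -0.2389, 0.0783]
orientation: [2.222, 2.22, 0.001]
contact_force: [-0.0, 0.0, -0.6]
grip_width: 0.0572
```

Run:
```python
from h import *
o=r.get_obs();print(o["tcp_pos"],o["contact_force"],o["grip_width"])
m=r.camera_model("wrist");a=r.grab_frame("wrist")
cv2.imwrite("pics/w12.png",a[150:450,120:520])
```

```text
[ 0.45672478 -0.23891693  0.07827735] [-0.00822198  0.00225518 -0.55279262] 0.05719166992029429
```

View pics/w12.png

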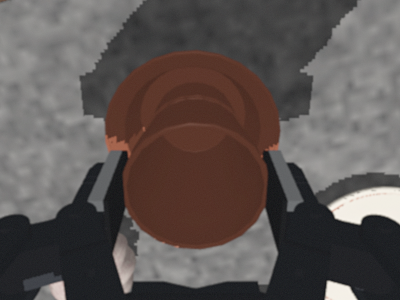

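Copper is upright and centred over the copper bowl floor, about 4 mm up. Lower gently.

arm_command(
  increments=[
    [[0, 0, -0.001], [0, 0, 0], 40],
    [[0, 0, -0.002], [0, 0, 0], 40],
    [[0, 0, -0.003], [0, 0, 0], 40],
    [[0, 0, -0.0035], [0, 0, 0], 40],
    [[0, 0, -0.0035], [0, 0, 0], 40],
  ],
)

```text
clock: 27.85
tcp_pos: [0.4565, -0.2389, 0.0746]
orientation: [2.222, 2.22, 0.001]
contact_force: [-0.5, 0.3, 3.8]
grip_width: 0.057
```

arm_command(
  increments=[
    [[0, 0, 0], [0, 0, 0], 70],
    [[0, 0, 0], [0, 0, 0], 100],
    [[0, 0, 0], [0, 0, 0], 100],
    [[0, 0, 0], [0, 0, 0], 100],
    [[0, 0, 0.012], [0, 0, 0], 100],
    [[0, 0, 0.04], [0, 0, 0], 100],
    [[0, 0, 0.08], [0, 0, 0], 100],
    [[0, 0, 0.12], [0, 0, 0], 100],
    [[0, 0.02, 0.16], [0, 0, 0], 100],
    [[0.015, 0.05, 0.19], [0, 0, 0], 100],
  ],
)

```text
clock: 28.85
tcp_pos: [0.4699, -0.1911, 0.2676]
orientation: [2.228, 2.212, 0.001]
contact_force: [2.2, -0.1, -0.4]
grip_width: 0.0855
```

arm_command(
  increments=[
    [[0.01, 0.03, 0.03], [0, 0, 0], 100],
    [[0.02, 0.055, 0.06], [0, 0, 0], 100],
    [[0.03, 0.07, 0.09], [0, 0, 0], 100],
    [[0.03, 0.07, 0.1], [0, 0, 0], 100],
    [[0.03, 0.07, 0.1], [0, 0, 0], 100],
    [[0.03, 0.07, 0.1], [0, 0, 0], 100],
  ],
)

```text
clock: 29.45
tcp_pos: [0.5002, -0.1201, 0.3635]
orientation: [-2.224, -2.218, 0.002]
contact_force: [0.2, -0.3, -0.4]
grip_width: 0.0852
```

Run:
```python
from h import *
o=r.get_obs();print(o["clock"],o["tcp_pos"],o["contact_force"],o["grip_width"])
a=r.grab_frame("wrist"); b=r.grab_frame("scene")[160:370,270:530]
cv2.imwrite("pics/w13.png",np.hstack([cv2.resize(a,(480,360)),cv2.copyMakeBorder(cv2.resize(b,(320,258)),0,102,0,0,0)]))
```

```text
29.45 [ 0.50015166 -0.12005137  0.36346376] [ 0.16861122 -0.29171988 -0.4253118 ] 0.08519957757079047
```

View pics/w13.png

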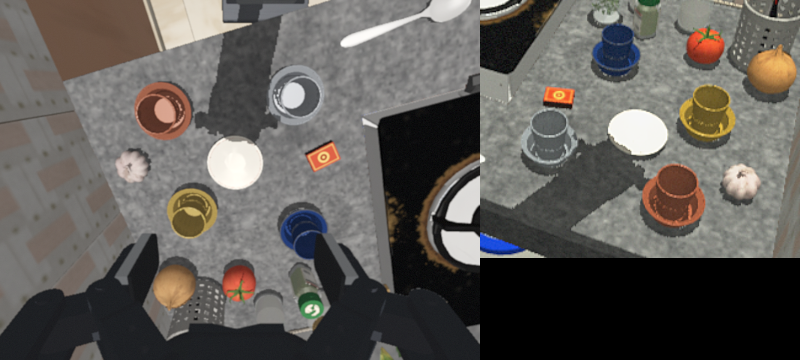

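All four tumblers stand upright in the bowls of their own colour, the plate is empty, and the arm is clear.

```bash
python3 -c "
from bench import r
print(r.hand_in())"
```

```text
the job is handed in; nothing more can be done
None
```

The job is handed in: every tumbler is now in the bowl of its own metal or colour. I parked copper on the plate, then moved steel, blue and brass to their own bowls, and copper to its bowl last. It took about 29.5 s of robot time.

The final wrist and scene pictures show all four tumblers upright, the bowls by eye where they were, the plate empty and the arm clear.

Three checks were not clean:
- **Steel set-down:** it briefly pressed about 35 N at the wrist, where I meant a light touch. The other bowl set-downs ended at 4–5 N, and blue peaked near 20 N on the way down.
- **First copper grip:** I gripped copper again 10 mm higher because the opening read 57 mm, narrower than the 58–59 mm lip. It still read 57 mm, and steel, blue and brass read about 56 mm, but all the grips held.
- **Position estimates:** the top and wrist cameras differed by 3–7 mm, so I corrected most grasps from a close wrist view.

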